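# Load a sharpening stone into its sloped holder and clamp it

### The arm

A 6-joint arm with a two-finger parallel gripper is mounted at the origin on the work surface. World frame = base frame: x ahead of the robot, y to its left, z up, the work surface at z = 0. Lengths are in mm, angles in rad, forces in N, time in s.
With the tool pointing down it reaches from about 275 to 850 mm from the base axis. Payload 19 kg.
Tool frame: the origin (TCP) lies on the centre line of the jaws, within the pads' length; the fingertips stand 17 mm ahead of it and the grasp point (between the pads) lies 2 mm behind it (robot.tips_ahead is the distance from the TCP to the fingertips, in mm); x points along the fingers, y is the direction in which the jaws open and shut, and the axes are right-handed (so a half turn about x gives the same grasp; the last joint's range is limited). The gripper opens to 85 mm and grips with 20 to 120 N. Pads are 22 mm wide; open, the fingers measure 114 mm over their backs; the gripper's body (76 mm by 85 mm) begins 54 mm behind the grasp point. The pads swing forward as they close: fully open they stand 13 mm farther back than shut.
Start: joints at [1.134, 0.15, 1.437, -0, 1.554, -0.134], TCP at [171.466, 548.809, 248.267] pointing down, gripper open.
Joint ranges: [-2.8, 2.8], [-0.68, 2.1], [0.12, 2.68], [-1.39, 4.53], [0.16, 2.79], [-2.81, 2.81]. Speed limits (rad/s): [1.89, 1.89, 2.22, 3.01, 3.01, 3.01].

### API

Orientations are given as a unit quaternion [x, y, z, w].
In Python, from rig import robot gives the robot as it stands.
- The arm moves only by the tool send_rows, never from a script. Its argument "targets" is a list of rows, each a list of 7 numbers: the closure, from 0 (fully open) to 1 (shut), then the shift along the tool's x, y, z in cm, then the turn, a rotation vector about the tool's x, y, z in rad. A call has 1 to 10 rows; each row is the pose to reach, as a shift and turn from the pose commanded when the call began, along the tool's axes at that moment; what a row does not reach only later rows make up. A row lasts 1/8 s, in which the tool goes at most 62.5 mm and 10.7 degrees, less where a joint would pass 70% of its speed; a pose out of reach is approached as far as the arm can. A call with a gripper value outside its range is refused whole. The fingers move at their own pace and stop on an object; "grip_force" is the grip in N (left out, the last holds). Time passes only in rows, so rows that repeat a pose let the fingers close. It gives the time, the measured TCP pose, the force and the opening at its end, in the units of the state.
- robot.sense(): the state, without advancing time (a new reading comes with each control period).
- robot.read_camera(name): name is "scene" or "top" or "wrist"; returns (picture, depth): 420x560x3 uint8, red, green, blue; 420x560 float32, mm along the optical axis (not along the pixel's ray), 0 where there is no reading.
- robot.get_calibration(name): a dict with "vfov" (degrees; the focal length in pixels is half the picture's height over the tangent of half this angle, whatever the lens; pixels are square), "cx", "cy" (the principal point, pixels), "camera_from_world" (4x4, takes a point from world to camera coordinates); the wrist camera has in their place "mount" (4x4, takes a point from camera to tool coordinates, whose origin is the TCP and whose axes are the tool frame's). Camera axes: x right, y up, looking along -z (the intrinsics and any distortion apply to the point x, -y, -z); pixel columns grow to the right and rows downward; lengths in mm; the calibration is good to about 2 mm. A picture is of the moment at which its call begins: read the wrist's pose just before it. get_calibration takes no time and is no camera call.
- robot.hand_in(): hands the job in, once; it reports no verdict.
Trained networks look in the newest picture that a camera, given by its name, has taken for a name from the list of things; names that differ only in an ending like _2 or _b are one class to them, and where a whole thing is asked for, a point or a joint stands for the part that bears it (a point fixed in the world has none). Each returns a list of dicts, best first, with "score" (0 to 1); they miss things now and then, are a little off and sometimes report something else, mostly with a low value. They report only what shows in the picture. A call takes as long as a camera call. They do not tell look-alikes from the thing itself.
- robot.spot_in(camera, thing): "rect" ([left, top, width, height] in pixels, round what is visible of it).
- robot.masks_of(camera, thing): "region" (420x560 bool, what is visible of it) and "rect" ([left, top, width, height] in pixels, round what is visible of it).
The state is a dict: "time_s": time; "joints": joint angles; "qvel": joint speeds; "effort": joint torques, N m; "eef_pos": TCP position; "ee_rot": TCP orientation; "force": force on the tool from outside, world axes, zero at the start; "moment": the same for the moment, N m; "gripper_width": opening from 0.0 (shut) to 1.0 (fully open).
Only numpy, scipy, OpenCV 4.12 (cv2) and the standard library are available. Lean on these libraries where they do the work, as an engineer would, in place of code of your own. Each camera call takes 0.05 s, during which the arm holds its last target.

### The job

Lay the sharpening stone flat on the sloped steel bed of the stone holder, lengthwise and clear of the long stop and the buffer bar, and let go so that it slides down by itself into the low corner, against the long stop and the sprung buffer bar. Then push the stiff clamp jaw down the bed so that it drives the stone on, pressing the bar back, until the stone bears firmly on the solid end stop, and let go so that it stays clamped. Be gentle, the stone is brittle and must not be knocked or clamped hard, and leave the other things on the counter where they are.

Things in the scene. Friction and masses are not known exactly. Their poses are not given: they have to be found in the camera images.
- stone: sharpening stone, a plain rectangular block of two bonded layers (grey below, reddish brown above), 120 mm along its y, 50 mm along its x, 25 mm high, about 0.34 kg, starts flat on the counter to the right of the holder. Origin at the centre of its underside, z up. Either end may lead.
- bed: smooth slippery steel bed of the stone holder, which is fixed to the counter. Origin: the lowest corner of its surface, at the long stop's foot, level with the buffer bar's face. x (130 mm) and y (240 mm) both run uphill along the bed, at 15 and 17.7 degrees to the level; z is square to it. A stone let go on the bed slides down into the corner (friction 0.11 to 0.17).
- corner (a point): where the centre of the stone's underside lies once it has slid down: bed x 25, y 60, z 0 mm. The long stop is a wall at bed x<0 along the whole y side, 8 mm thick, 14 mm high. The other long side and the upper end have no wall; a guide rail, level with the bed, runs outside x 133 mm.
- buffer_face (a point): point on the face of the sprung buffer bar when out: bed x 25, y 0, 7.5 mm above the bed. The bar lies across the whole bed, 4 to 11 mm above it, carries the sliding stone and yields under 2 to 3.5 N into a groove of the solid end stop behind it, a 14 mm high wall across the bed. That stop is adjustable: from 3 to 15 mm behind the bar's face (bed y -3 to -15), not measured, feel for it.
- jaw: clamp jaw, a crossbar that slides along bed y and stays where left; about 5 N to move it, 105 mm travel. Axes as the bed's. Origin: at bed level in the middle of its rubber stone-side face (44 mm wide, 4 to 19 mm up), at bed x 26 and, at the start, y 193 to 205 mm. The stone feels the push less those 5 N: under 4 N there while only the bar yields; 10 to 13 N is a good clamp, 8 N the least, 20 N too much.
- fin (a point): centre of the top of the jaw's upright push fin: 32 mm wide along bed x, 14 mm thick along bed y (from the jaw's origin to +14 mm), reaching from 20 to 52 mm above the bed. The crossbar under it (4 to 20 mm above the bed) is as thick; beyond it (+y) is free room for shut fingers to push the fin.
- bowl: white ceramic small bowl turned upside down, 112 mm wide, 55 mm high; origin at the centre of its underside, z up; not to be disturbed
- scraper: flat orange plastic scraper lying flat, 130 mm long, 55 mm wide, 12 mm high at most; origin under it, x towards its blade; not to be disturbed
- container: closed clear plastic container with a white lid, 108 x 158 x 62 mm; origin at the centre of its underside; not to be disturbed
- filter: upright mesh filter basket, 92 mm wide, 73 mm high; origin at the centre of its underside; not to be disturbed
- dispenser: stainless steel soap dispenser with a press pump, 68 mm wide, 170 mm high; origin at the centre of its underside; not to be disturbed
- mug: blue ceramic mug, 78 mm wide, 85 mm high; origin at the centre of its underside; not to be disturbed
- brush: dish brush lying down, 200 mm long; origin in its middle on its underside; not to be disturbed
Not all that is in view belongs to the job. Several things look just like the stone: the one meant starts farthest to the robot's right.

How it is judged (in metres and radians):
On the way, in this order (a step that is already met when the one before it is completed fails the run):
1. the stone lies flat and lengthwise on the bed, at least 8 mm clear of the long stop and of the buffer bar (angle between the z axis of stone and the z axis of bed, either way round below 0.06 rad and angle between the y axis of stone and the y axis of bed, either way round below 0.25 rad and z of stone in the frame of bed between -0.003 and 0.003 m and x of stone in the frame of bed between 0.033 and 0.115 m and y of stone in the frame of bed between 0.068 and 0.15 m).
2. the stone has slid down against the long stop and the buffer bar and is let go (x of stone in the frame of bed between 0.022 and 0.0275 m and y of stone in the frame of bed between 0.057 and 0.0625 m and z of stone in the frame of bed between -0.003 and 0.003 m and angle between the z axis of stone and the z axis of bed, either way round below 0.05 rad and angle between the y axis of stone and the y axis of bed, either way round below 0.05 rad and contact force between the fingers and stone below 0.1 N and linear speed of stone below 0.01 m/s), for 0.2 s.
3. the jaw presses the stone on the end stop with at least 8 N (x of stone in the frame of bed between 0.022 and 0.0275 m and y of stone in the frame of bed between 0.041 and 0.0578 m and z of stone in the frame of bed between -0.003 and 0.003 m and angle between the z axis of stone and the z axis of bed, either way round below 0.05 rad and angle between the y axis of stone and the y axis of bed, either way round below 0.05 rad and contact force between jaw and stone above 8 N), for 0.2 s.
At the end, for the whole second after the job is handed in: The stone lies flat on the bed against the long stop (within 2.5 mm and 0.05 rad), pushed down onto the end stop, at rest, and the jaw stays clamped on it (over 3.5 N) after letting go (x of stone in the frame of bed between 0.022 and 0.0275 m and y of stone in the frame of bed between 0.041 and 0.0585 m and z of stone in the frame of bed between -0.003 and 0.003 m and angle between the z axis of stone and the z axis of bed, either way round below 0.05 rad and angle between the y axis of stone and the y axis of bed, either way round below 0.05 rad and contact force between jaw and stone above 3.5 N and linear speed of stone below 0.01 m/s); the robot touches nothing.
It fails at once if the jaw clamps the stone with over 20 N (contact force between jaw and stone above 20 N).
It fails at once if the stone is pressed or knocked against the bed or its long stop with over 60 N (contact force between stone and bed above 60 N).
It fails at once if another thing on the counter is shifted by over 30 mm (distance of any of bowl, scraper, container, filter, dispenser, mug, brush from where it was at the start of the episode above 0.03 m).
It also fails if it takes over 72 s, if anything falls off the work surface, if the arm or the gripper's body presses on something with over 40 N, if the wrist force passes 120 N, or if a joint passes its speed limit or range.

## Working session

There is one attempt and no reset: what is moved stays moved. The work goes in short steps, Python scripts to look and compute and a tool call to move; the robot and the scene stay as the last step left them, time stands still between calls to the robot, and variables do not carry over. Pictures are saved under pics/ and viewed, and the job is handed in when it is done.

Besides the shell and the picture viewer there is one more tool, called by a JSON object that holds its "name" and its "arguments", one argument or row to a line. send_rows: Moves the arm, as the interface text tells. Its arguments: {"type":"object","properties":{"targets":{"type":"array"},"grip_force":{"type":"number"}},"required":["targets"]}

```bash
mkdir -p pics; ls; cat > h.py <<'E'
import numpy as np, cv2
from rig import robot
from scipy.spatial.transform import Rotation as R
def save(name,img): cv2.imwrite('pics/'+name+'.png',img[:,:,::-1])
def K(c):
    f=210/np.tan(np.radians(c['vfov']/2)); return f
def cam_world(name):
    c=robot.get_calibration(name)
    if 'camera_from_world' in c: return c,np.linalg.inv(np.array(c['camera_from_world']))
    s=robot.sense();T=np.eye(4);T[:3,:3]=R.from_quat(s['ee_rot']).as_matrix();T[:3,3]=s['eef_pos']
    return c,T@np.array(c['mount'])
def cloud(depth,c,T):
    f=K(c);v,u=np.mgrid[0:420,0:560]
    x=(u-c['cx'])/f*depth;y=-(v-c['cy'])/f*depth
    P=np.stack([x,y,-depth],-1)
    return P@T[:3,:3].T+T[:3,3]
E
python3 - <<'E'
from h import *
for n in ['scene','top','wrist']:
    c,T=cam_world(n); print(n,{k:v for k,v in c.items() if k not in('camera_from_world','mount')}); print(T.round(3))
    p,d=robot.read_camera(n); save(n+'0',p); np.savez('pics/'+n+'0.npz',p=p,d=d,T=T)
print(robot.sense())
E
```

```text
pics
scene {'vfov': 47.504021366456726, 'cx': 278.5700204861377, 'cy': 214.2848988796906}
[[-6.500000e-01 -6.510000e-01  3.910000e-01  1.055222e+03]
 [ 7.600000e-01 -5.570000e-01  3.360000e-01  4.456970e+02]
 [-1.000000e-03  5.150000e-01  8.570000e-01  1.233409e+03]
 [ 0.000000e+00  0.000000e+00  0.000000e+00  1.000000e+00]]
top {'vfov': 49.46449504450721, 'cx': 279.20326772333243, 'cy': 205.71378819427778}
[[ 1.000000e-03  9.870000e-01 -1.610000e-01  2.846100e+02]
 [-1.000000e+00  2.000000e-03  6.000000e-03  2.289300e+01]
 [ 7.000000e-03  1.610000e-01  9.870000e-01  1.689328e+03]
 [ 0.000000e+00  0.000000e+00  0.000000e+00  1.000000e+00]]
wrist {'vfov': 64.28395489998486, 'cx': 278.33511909112264, 'cy': 207.3958462902433}
[[ 2.98000e-01 -9.12000e-01 -2.80000e-01  9.95730e+01]
 [ 9.54000e-01  2.85000e-01  8.70000e-02  5.71689e+02]
 [ 0.00000e+00 -2.94000e-01  9.56000e-01  3.73753e+02]
 [ 0.00000e+00  0.00000e+00  0.00000e+00  1.00000e+00]]
{'time_s': 0.15, 'joints': array([ 1.13403595e+00,  1.50869774e-01,  1.43788041e+00,  3.53548349e-06,
        1.55379921e+00, -1.34021287e-01]), 'qvel': array([ 0.00106891, -0.00165627, -0.00082307, -0.0005879 ,  0.00059968,
       -0.00059706]), 'effort': array([ 1.80338808e-03, -7.13380909e+01, -5.71044409e+01, -2.46465743e-04,
        7.11234738e-03, -1.55196125e-05]), 'eef_pos': array([171.38105345, 548.67766385, 247.81663843]), 'ee_rot': array([ 0.10630194,  0.69911771, -0.10695039,  0.69892485]), 'force': array([-0.10616949, -0.71335415,  0.5922322 ]), 'moment': array([-0.04220951,  0.01650438, -0.04989343]), 'gripper_width': 1.0025912134166226}
```

View pics/scene0.png

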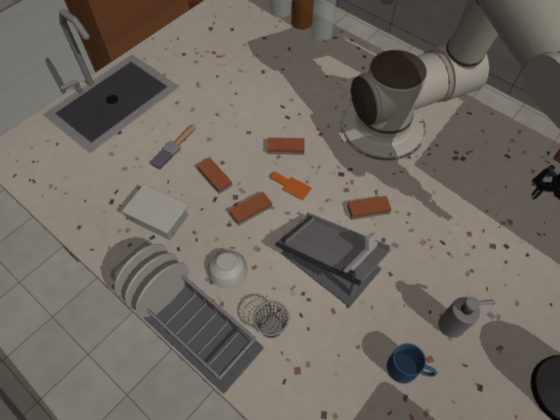

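View pics/top0.png

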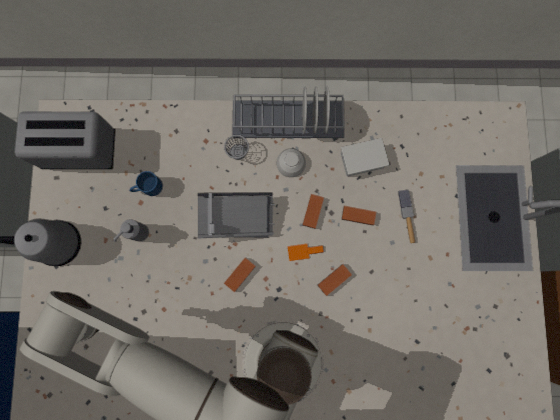

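View pics/wrist0.png

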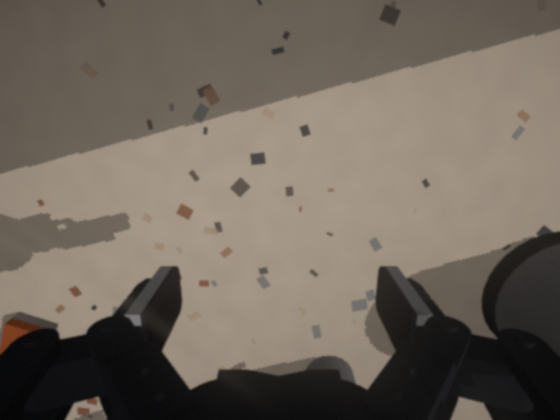

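Top picture (right = robot's right, −y): the look-alike blocks are at (240,275), (335,280), (314,212) and (359,216). The rightmost, (359,216), is the one meant. The holder is at (235,215) with its jaw at about (212,213).

```bash
python3 - <<'E'
from h import *
z={n:np.load(f'pics/{n}0.npz') for n in('top','scene')}
C={}
for n in('top','scene'):
    c,T=cam_world(n); C[n]=cloud(z[n]['d'],c,T)
    for thing in ['stone','bed','jaw','bowl','scraper','container']:
        for r in robot.masks_of(n,thing)[:6]:
            m=r['region']&(z[n]['d']>0); P=C[n][m]
            if len(P)<5: continue
            if r['score']<.3: continue
            xy=cv2.minAreaRect(P[:,:2].astype(np.float32))
            print(n,thing,round(r['score'],2),[round(float(v)) for v in r['rect']],'med',np.median(P,0).round(),'z',np.percentile(P[:,2],[5,50,95]).round(), 'rect',np.round(xy[0]),np.round(xy[1]),round(xy[2]))
t=z['top']['p'][110:300,180:420]; save('top_crop',cv2.resize(t,None,fx=3.2,fy=3.2,interpolation=cv2.INTER_CUBIC))
t=z['scene']['p'][130:320,180:420]; save('scene_crop',cv2.resize(t,None,fx=3.2,fy=3.1,interpolation=cv2.INTER_CUBIC))
E
```

```text
top stone 0.93 [342, 209, 34, 17] med [ 522. -282.   25.] z [11. 25. 31.] rect [ 525. -283.] [122.  58.] 82
top stone 0.89 [318, 262, 33, 32] med [ 285. -185.   25.] z [18. 25. 32.] rect [ 286. -188.] [ 53. 119.] 39
top stone 0.88 [224, 256, 30, 36] med [306. 154.  25.] z [19. 25. 31.] rect [306. 155.] [ 50. 118.] 51
top stone 0.82 [304, 192, 20, 36] med [ 537. -112.   25.] z [17. 25. 32.] rect [ 542. -113.] [ 51. 127.] 74
top bed 0.89 [200, 192, 76, 47] med [517. 173.  86.] z [ 48.  86. 128.] rect [522. 167.] [257. 178.] 89
top jaw 0.58 [341, 206, 36, 19] med [ 522. -282.   24.] z [ 1. 24. 31.] rect [ 526. -285.] [130.  61.] 80
top jaw 0.47 [205, 192, 9, 45] med [513. 251. 140.] z [112. 140. 155.] rect [527. 253.] [171.  30.] 3
top bowl 0.97 [275, 147, 29, 30] med [717. -31.  40.] z [10. 40. 58.] rect [730. -33.] [117. 106.] 0
top scraper 0.79 [287, 244, 36, 18] med [390. -72.   7.] z [-2.  7. 15.] rect [388. -86.] [ 53. 128.] 4
top container 0.74 [199, 191, 74, 47] med [516. 169.  85.] z [ 41.  85. 127.] rect [525. 177.] [178. 288.] 2
top container 0.66 [342, 140, 48, 36] med [ 733
[... 336 characters left out ...]
   24.] z [ 1. 24. 28.] rect [ 515. -288.] [144.  63.] 77
scene stone 0.51 [342, 230, 38, 50] med [514. 255. 140.] z [114. 140. 153.] rect [469. 244.] [234.  44.] 10
scene bed 0.75 [275, 216, 116, 66] med [518. 173.  87.] z [ 47.  87. 128.] rect [483. 157.] [223. 292.] 4
scene jaw 0.71 [341, 232, 36, 48] med [517. 255. 140.] z [118. 140. 153.] rect [515. 254.] [139.  33.] 5
scene bowl 0.88 [207, 250, 37, 38] med [736. -15.  39.] z [ 7. 39. 56.] rect [728. -24.] [101. 105.] 44
scene scraper 0.96 [273, 173, 40, 31] med [392. -66.   5.] z [-0.  5. 14.] rect [389. -80.] [ 60. 129.] 7
scene container 0.55 [126, 187, 61, 52] med [ 742. -289.   61.] z [18. 61. 66.] rect [ 735. -319.] [124. 197.] 14
```

View pics/top_crop.png

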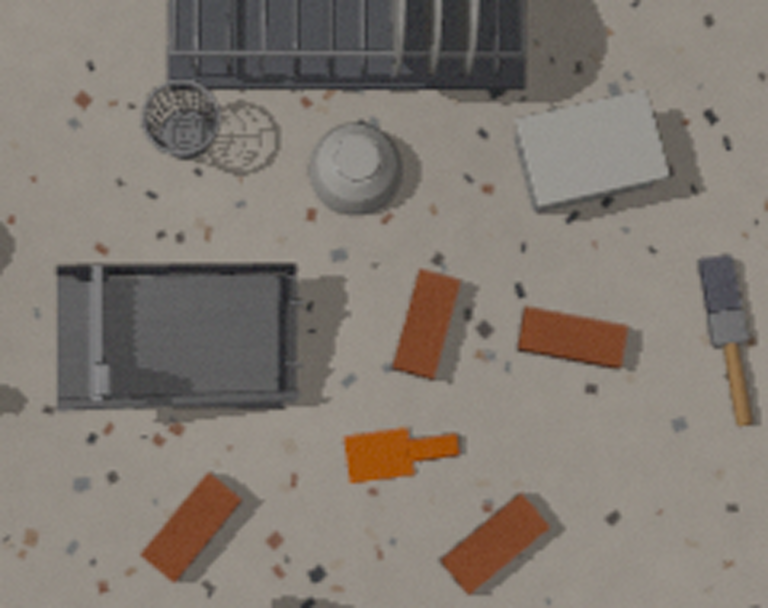

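View pics/scene_crop.png

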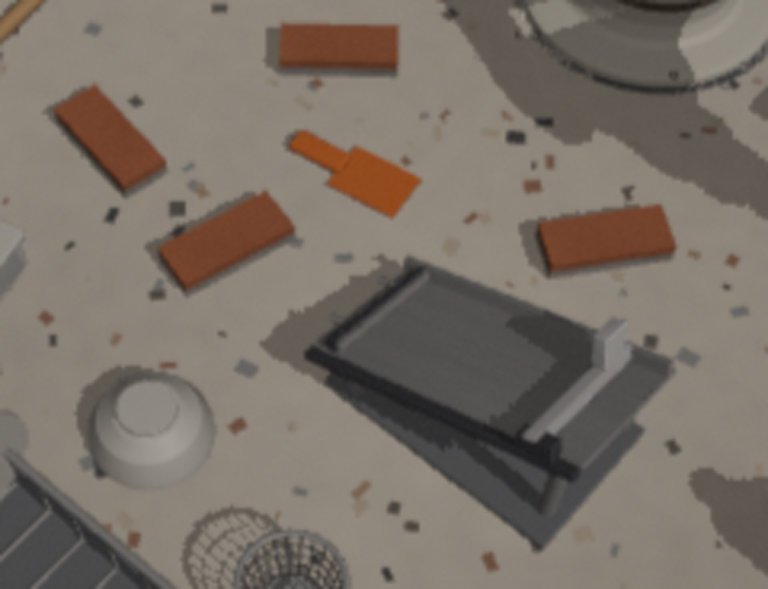

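```bash
cat >> h.py <<'E'
def move(pos,Rm,cmd=None):
    s=robot.sense();p0=np.array(s['eef_pos']);R0=R.from_quat(s['ee_rot']).as_matrix()
    if cmd is not None: p0,R0=cmd
    sh=R0.T@(np.array(pos)-p0)/10; rv=R.from_matrix(R0.T@Rm).as_rotvec()
    return np.round(np.r_[sh,rv],3)
def bedR(yaw):
    # x,y axes: slopes 15, 17.7 deg, orthogonal
    xz,yz=np.sin(np.radians(15)),np.sin(np.radians(17.7))
    z=np.array([-xz,-yz,0]);n=np.array([xz,yz,np.sqrt(1-xz**2-yz**2)]) # world up in bed axes
    # build bed axes in world: row3 of B = n
    a=np.array([1,0,0])-n[0]*n; a/=np.linalg.norm(a); b=np.cross(n,a)
    B=np.stack([a,b,n])   # rows world x',y',z in bed coords
    return R.from_euler('z',yaw).as_matrix()@B
E
python3 - <<'E'
from h import *
s=robot.sense();print(R.from_quat(s['ee_rot']).as_matrix().round(3), robot.tips_ahead)
print(bedR(0).round(3))
from scipy.optimize import least_squares
for n in('top','scene'):
    z=np.load(f'pics/{n}0.npz');c,T=cam_world(n);C=cloud(z['d'],c,T)
    P=C.reshape(-1,3);m=(abs(P[:,0]-515)<40)&(abs(P[:,1]-150)<60)&(P[:,2]>30)
    Q=P[m]
    for _ in range(3):
        A=np.c_[Q[:,:2],np.ones(len(Q))];k=np.linalg.lstsq(A,Q[:,2],rcond=None)[0];r=Q[:,2]-A@k;Q=Q[abs(r)<2.5*r.std()]
    nn=np.array([-k[0],-k[1],1]);nn/=np.linalg.norm(nn)
    # expected normal in world
    e=bedR(0)[:,2]; print(n,len(Q),r.std(),'slopes',k,'n',nn,'yaw rel',np.degrees(np.arctan2(nn[1],nn[0])-np.arctan2(e[1],e[0])),'z at(515,150)',k@[515,150,1])
# world xyz of a few top pixels
z=np.load('pics/top0.npz');c,T=cam_world('top');C=cloud(z['d'],c,T)
for (u,v) in [(133,230),(149,184)]: print((u,v),C[v,u])
Rw=np.array([[0,0,1],[0,1,0],[-1,0,0]],float)
print(move([455,165,270],Rw))
E
```

```text
[[-0.     0.298  0.955]
 [-0.     0.955 -0.298]
 [-1.    -0.     0.   ]] 17.0
[[ 0.966 -0.081 -0.246]
 [ 0.     0.949 -0.315]
 [ 0.259  0.304  0.917]]
top 770 3.7397143958432286 slopes [   0.2633047     0.34224449 -108.83305711] n [-0.24173078 -0.31420262  0.91806478] yaw rel 0.3987037998770727 z at(515,150) 78.10553933955174
scene 882 1.7836166180176622 slopes [   0.27283211    0.34042267 -114.22669001] n [-0.25007064 -0.31202235  0.91657336] yaw rel -0.7389946847282046 z at(515,150) 77.34524716765115
(133, 230) [454.43115477 515.636371   124.73794922]
(149, 184) [ 6.42638308e+02  5.03843700e+02 -4.09288494e-01]
[ -2.169 -28.18   38.507  -0.303  -0.      0.   ]
```

{"name": "send_rows", "arguments": {
  "targets": [
    [0, -2.2, -28.2, 38.5, -0.303, 0, 0],
    [0, -2.2, -28.2, 38.5, -0.303, 0, 0],
    [0, -2.2, -28.2, 38.5, -0.303, 0, 0],
    [0, -2.2, -28.2, 38.5, -0.303, 0, 0],
    [0, -2.2, -28.2, 38.5, -0.303, 0, 0],
    [0, -2.2, -28.2, 38.5, -0.303, 0, 0],
    [0, -2.2, -28.2, 38.5, -0.303, 0, 0],
    [0, -2.2, -28.2, 38.5, -0.303, 0, 0],
    [0, -2.2, -28.2, 38.5, -0.303, 0, 0],
    [0, -2.2, -28.2, 38.5, -0.303, 0, 0]
  ]
}}

```text
time_s: 2.0
eef_pos: [454.7, 165.0, 270.2]
ee_rot: [0.0, 0.707, -0.0, 0.707]
force: [0.0, 0.8, 0.5]
gripper_width: 1.005
```

```bash
python3 - <<'E'
from h import *
c,T=cam_world('wrist');p,d=robot.read_camera('wrist'); save('w1',p); np.savez('pics/w1.npz',p=p,d=d,T=T)
E
```

```text
(no output)
```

View pics/w1.png

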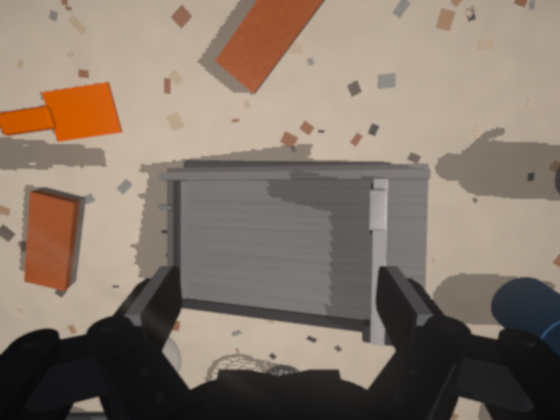

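```bash
python3 - <<'E'
from h import *
z=np.load('pics/w1.npz');c,T=cam_world('wrist');C=cloud(z['d'],c,z['T']);P=C.reshape(-1,3)
print('counter z',np.median(C[100:140,330:420,2]))
m=np.zeros((420,560),bool);m[190:280,195:355]=1
Q=C[m]
for _ in range(4):
    A=np.c_[Q[:,:2],np.ones(len(Q))];k=np.linalg.lstsq(A,Q[:,2],rcond=None)[0];r=Q[:,2]-A@k;Q=Q[abs(r)<2.5*r.std()]
nn=np.array([-k[0],-k[1],1]);nn/=np.linalg.norm(nn);e=bedR(0)[:,2]
print(len(Q),r.std(),nn,'yaw',np.degrees(np.arctan2(nn[1],nn[0])-np.arctan2(e[1],e[0])),np.degrees(np.arccos(nn[2])),np.degrees(np.arccos(e[2])),'z515,150',k@[515,150,1])
B=bedR(0); O=np.array([515,150,k@[515,150,1]])
L=(P-O)@B   # provisional bed coords
L=L.reshape(420,560,3);np.save('pics/L.npy',L)
np.set_printoptions(linewidth=200,suppress=True,precision=1)
print('col 260 rows150-185');print(L[154:186,260]); 
print('row 230 cols');print(L[230,160:190])
print('row 230 cols right');print(L[230,360:435:2])
E
```

```text
counter z 0.5377696469253124
14076 0.7146709845742479 [-0.24714693 -0.3129953   0.91703453] yaw -0.32380792489435556 23.50366963675782 23.53308801178951 z515,150 77.44334288712014
col 260 rows150-185
[[-97.1 -22.3 -49.4]
 [-96.  -22.5 -49.9]
 [-94.8 -22.3 -49.3]
 [-93.6 -22.4 -49.5]
 [-92.5 -22.4 -49.6]
 [-91.6 -23.5 -52.3]
 [-90.2 -22.7 -50.5]
 [-88.5 -21.  -46. ]
 [-87.  -19.8 -42.9]
 [-85.7 -19.3 -41.6]
 [-84.8 -19.9 -43.3]
 [-83.5 -19.7 -42.6]
 [-82.5 -20.  -43.5]
 [-77.3  -2.6   1. ]
 [-76.5  -3.5  -1.3]
 [-75.4  -3.3  -0.6]
 [-74.5  -3.7  -1.7]
 [-72.2   2.5  14. ]
 [-71.3   2.3  13.6]
 [-70.3   2.   12.8]
 [-69.3   2.4  13.8]
 [-68.3   2.7  14.5]
 [-67.4   2.1  13.1]
 [-66.4   2.2  13.4]
 [-65.4   2.   12.8]
 [-64.4   2.7  14.6]
 [-64.1  -2.7   0.7]
 [-63.1  -3.    0.1]
 [-62.   -3.    0.2]
 [-61.   -2.9   0.4]
 [-60.   -3.4  -0.8]
 [-58.9  -2.8   0.6]]
row 230 cols
[[  -4.6 -151.5  -32.4]
 [  -4.7 -149.7  -32. ]
 [  -4.7 -148.7  -32.7]
 [  -4.5 -148.4  -34.2]
 [  -4.7 -145.9  -33. ]
 [  -4.7 -145.2  -34. ]
 [  -4.5 -145.   -35.7]
 [  -8.8 -117.7   -1.1]
 [  -9.  -115.6   -0.2
[... 738 characters left out ...]
.7]
 [ -21.3  115.    49.1]
 [ -21.4  116.5   50. ]
 [ -21.4  118.    49.8]
 [ -21.5  119.5   50.1]
 [ -18.6  120.7   20.3]
 [ -16.6  122.4   -0.5]
 [ -16.7  124.1   -0. ]
 [ -16.7  125.8    0.1]
 [ -16.8  127.5    0.4]
 [ -16.7  129.3   -1.3]
 [ -16.8  131.    -0.9]
 [ -17.   132.6    0.6]
 [ -17.   134.4   -0. ]
 [ -16.9  136.1   -1.5]
 [ -17.   137.8   -1.2]
 [ -17.2  139.4    0.5]
 [ -17.2  141.1   -0.5]
 [ -17.3  142.7    0.3]
 [ -17.3  144.4   -0.2]
 [ -17.2  146.2   -1.4]
 [ -17.4  147.8   -0.4]
 [ -17.5  149.4   -0.2]
 [ -17.5  151.1   -0.7]
 [ -17.6  152.7   -0.3]
 [ -17.6  154.3   -0. ]
 [  -4.6  170.1 -136.9]
 [  -4.2  172.9 -141.5]
 [  -4.4  175.1 -140.5]
 [  -4.5  177.3 -140. ]]
```

```bash
python3 - <<'E'
from h import *
z=np.load('pics/w1.npz');p=z['p']
save('w1a',cv2.resize(p[150:350,150:300],None,fx=4,fy=3,interpolation=cv2.INTER_CUBIC))
save('w1b',cv2.resize(p[150:350,300:450],None,fx=4,fy=3,interpolation=cv2.INTER_CUBIC))
E
```

```text
(no output)
```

View pics/w1a.png

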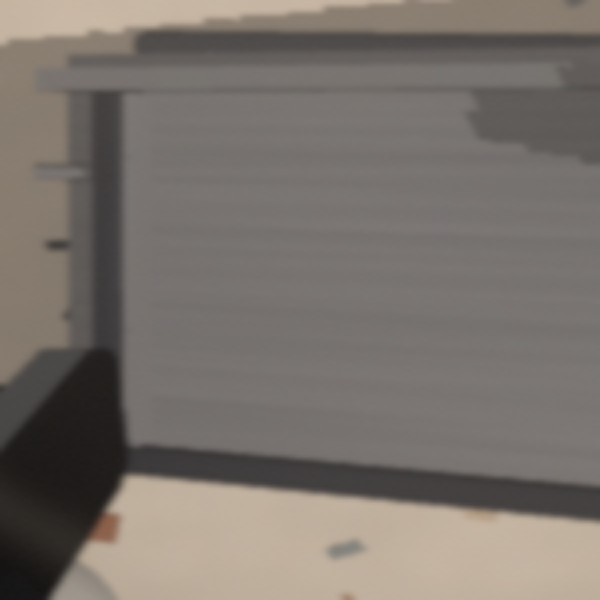

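View pics/w1b.png

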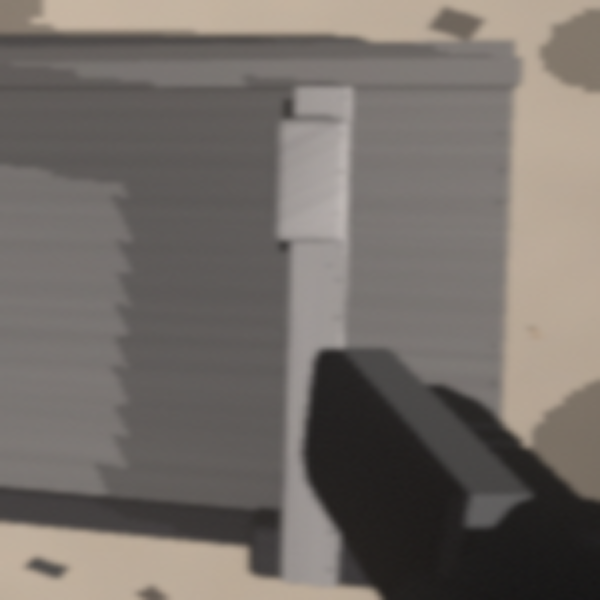

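```bash
python3 - <<'E'
from h import *
L=np.load('pics/L.npy')
# long stop top points z 11-16, x<-55
m=(L[:,:,2]>10)&(L[:,:,2]<17)&(L[:,:,0]<-55)&(L[:,:,0]>-80)
for c in range(190,365,25):
    xs=[L[r,cc,0] for cc in range(c,c+20) for r in range(140,200) if m[r,cc]]
    xa=[min(L[r,cc,0] for r in range(140,200) if m[r,cc]) for cc in range(c,c+20)]
    xb=[max(L[r,cc,0] for r in range(140,200) if m[r,cc]) for cc in range(c,c+20)]
    print('stop',c,np.mean(L[170:180,c,1]).round(1),'outer',np.median(xa).round(2),'inner',np.median(xb).round(2))
for r in range(185,265,10):
    g=L[r:r+10,165:200].reshape(-1,3); b=g[(g[:,2]>4.5)&(g[:,2]<10)]
    e=[L[rr,:,1][(abs(L[rr,:,2])<3)&(L[rr,:,1]>100)&(L[rr,:,1]<200)].max() for rr in range(r,r+10)]
    f=L[r:r+10,360:400].reshape(-1,3); fin=f[(f[:,2]>46)&(f[:,2]<56)]; cb=f[(f[:,2]>15)&(f[:,2]<23)]
    print('row',r,'x',g[:,0].mean().round(1),'bar y',np.median(b[:,1]).round(2),len(b),'end',np.median(e).round(2),'fin',(fin[:,0].min().round(1),fin[:,0].max().round(1),np.percentile(fin[:,1],[2,98]).round(1),np.median(fin[:,2]).round(1)) if len(fin)>5 else '','cb',np.percentile(cb[:,1],[5,95]).round(1) if len(cb)>5 else '')
E
```

```text
stop 190 -78.4 outer -72.76 inner -65.45
stop 215 -48.6 outer -72.11 inner -64.99
stop 240 -20.3 outer -71.68 inner -64.58
stop 265 7.2 outer -71.88 inner -64.18
stop 290 32.7 outer -71.29 inner -63.93
stop 315 56.9 outer -70.93 inner -64.31
stop 340 80.3 outer -71.1 inner -63.92
row 185 x -54.8 bar y -86.8 28 end 154.61 fin (np.float64(-53.3), np.float64(-49.3), array([108. , 121.4]), np.float64(51.5)) cb [108.2 121.2]
row 195 x -43.8 bar y -86.77 30 end 154.72 fin (np.float64(-48.6), np.float64(-41.5), array([108.1, 121.4]), np.float64(51.7)) cb 
row 205 x -32.9 bar y -87.02 43 end 154.87 fin (np.float64(-40.9), np.float64(-33.7), array([107.3, 120.8]), np.float64(51.6)) cb 
row 215 x -21.7 bar y -86.89 31 end 154.88 fin (np.float64(-33.2), np.float64(-25.8), array([107.4, 120.9]), np.float64(51.7)) cb 
row 225 x -10.7 bar y -87.29 30 end 154.28 fin (np.float64(-25.5), np.float64(-21.2), array([107.5, 120.9]), np.float64(51.5)) cb [107.9 120.7]
row 235 x 0.7 bar y -87.14 31 end 154.46 fin  cb [109.3 120.8]
row 245 x 11.4 bar y -87.36 32 end 154.61 fin  cb [109.3 120.1]
row 255 x 22.9 bar y -87.52 27 end 153.94 fin  cb [109.4 120.2]
```

```bash
python3 - <<'E'
from h import *
B0=bedR(0);O0=np.array([515,150,77.44]);B=bedR(-0.0085)
O=O0+B0@np.array([-64.8,-86.6,0.]);print(O,B.round(4))
np.savez('bed.npz',O=O,B=B)
Rw=np.array([[0,0,1],[0,1,0],[-1,0,0]],float)
print(move([465,-284,200],Rw))
E
```

```text
[459.46291124  67.80171398  34.3392628 ] [[ 0.9659 -0.0734 -0.2483]
 [-0.0082  0.9498 -0.3127]
 [ 0.2588  0.304   0.9168]]
[ 7.0240e+00 -4.4941e+01  1.0220e+00  1.0000e-03 -0.0000e+00 -0.0000e+00]
```

{"name": "send_rows", "arguments": {
  "targets": [
    [0, 7, -44.9, 1, 0, 0, 0],
    [0, 7, -44.9, 1, 0, 0, 0],
    [0, 7, -44.9, 1, 0, 0, 0],
    [0, 7, -44.9, 1, 0, 0, 0],
    [0, 7, -44.9, 1, 0, 0, 0],
    [0, 7, -44.9, 1, 0, 0, 0],
    [0, 7, -44.9, 1, 0, 0, 0],
    [0, 7, -44.9, 1, 0, 0, 0],
    [0, 7, -44.9, 1, 0, 0, 0],
    [0, 7, -44.9, 1, 0, 0, 0]
  ]
}}

```text
time_s: 3.3
eef_pos: [465.4, -282.5, 200.7]
ee_rot: [-0.001, 0.707, 0.001, 0.707]
force: [-0.0, -0.4, 1.4]
gripper_width: 1.006
```

```bash
python3 - <<'E'
from h import *
c,T=cam_world('wrist');p,d=robot.read_camera('wrist'); save('w2',p); np.savez('pics/w2.npz',p=p,d=d,T=T)
C=cloud(d,c,T)
for r in robot.masks_of('wrist','stone')[:4]:
    m=r['region'];print(r['score'],r['rect'],np.median(C[m],0))
    P=C[m&(abs(C[:,:,2]-25)<4)];
    q=cv2.minAreaRect(P[:,:2].astype(np.float32));print(q,np.median(P[:,2]))
E
```

```text
0.9 [318.7, 6.8, 93.7, 44.1] [ 321.04831511 -216.96290035   25.23069219]
((327.3652648925781, -209.91351318359375), (69.40349578857422, 34.452449798583984), 89.75383758544922) 25.42143820228381
0.77 [407.9, 193.4, 92.4, 125.2] [ 523.54401623 -112.62273493   25.37350525]
((537.4671020507812, -110.80884552001953), (51.98002243041992, 118.11161804199219), 74.10445404052734) 25.567337317014847
0.76 [212.7, 204.7, 134.2, 76.3] [ 518.15378751 -280.87896996   25.25874676]
((523.0026245117188, -279.90936279296875), (120.17855834960938, 51.19557189941406), 79.21000671386719) 25.371466651352193
0.38 [60.2, 139.8, 73.6, 176.9] [ 523.60267993 -463.77241905   18.11367648]
((494.0503234863281, -465.6933288574219), (115.43971252441406, 35.34098815917969), 6.131350994110107) 21.209135886895695
```

View pics/w2.png

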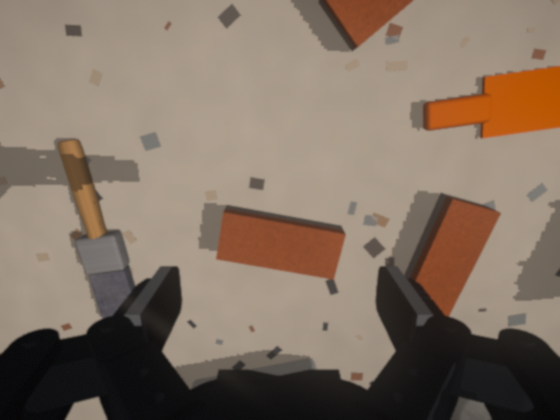

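```bash
python3 - <<'E'
from h import *
s=robot.sense();print(s['joints'].round(3))
z=np.load('pics/w2.npz');c=robot.get_calibration('wrist');M=np.array(c['mount'])
X=cloud(z['d'],c,M)
np.set_printoptions(suppress=True,precision=1)
print(M)
for (u,v) in [(170,268),(170,275),(160,285),(178,270),(178,290),(178,310),(388,268),(388,275),(400,280),(380,270),(380,290)]: print(u,v,z['d'][v,u],X[v,u])
E
```

```text
[-0.687  0.107  1.582  0.     1.452 -2.26 ]
[[  -0.     0.3   -1.  -126. ]
 [   1.     0.    -0.     0.5]
 [   0.    -1.    -0.3  -75.3]
 [   0.     0.     0.     1. ]]
170 268 138.01218 [ -1.4 -44.  -10.8]
170 275 129.92401 [ -9.5 -41.4 -12. ]
160 285 124.396866 [-15.5 -43.4 -11.1]
178 270 142.45866 [  2.4 -42.1  -7.9]
178 290 142.79237 [  0.2 -42.2   0.4]
178 310 142.53409 [ -2.6 -42.1   8.4]
388 268 136.78073 [ -2.6  45.6 -11.4]
388 275 130.7691 [ -8.8  43.6 -11.6]
400 280 127.72527 [-12.1  47.2 -11.2]
380 270 139.66418 [-0.2 43.2 -9.2]
380 290 140.7826 [-1.7 43.5 -0.6]
```

```bash
cat >> h.py <<'E'
def toolR(zdir,xdir):
    x=np.array(xdir,float);x/=np.linalg.norm(x);z=np.array(zdir,float);z-=x*(x@z);z/=np.linalg.norm(z)
    return np.stack([x,np.cross(z,x),z],1)
E
python3 - <<'E'
from h import *
a=np.radians(79.5)
print(move([523,-280.5,100],toolR([-np.cos(a),-np.sin(a),0],[0,0,-1])))
E
```

```text
[ 1.0096e+01  2.1400e-01  5.7560e+00  1.7560e+00  1.0000e-03 -0.0000e+00]
```

{"name": "send_rows", "arguments": {
  "targets": [
    [0, 10.1, 0.2, 5.75, 1.756, 0, 0],
    [0, 10.1, 0.2, 5.75, 1.756, 0, 0],
    [0, 10.1, 0.2, 5.75, 1.756, 0, 0],
    [0, 10.1, 0.2, 5.75, 1.756, 0, 0],
    [0, 10.1, 0.2, 5.75, 1.756, 0, 0],
    [0, 10.1, 0.2, 5.75, 1.756, 0, 0],
    [0, 10.1, 0.2, 5.75, 1.756, 0, 0],
    [0, 10.1, 0.2, 5.75, 1.756, 0, 0],
    [0, 10.1, 0.2, 5.75, 1.756, 0, 0],
    [0, 10.1, 0.2, 5.75, 1.756, 0, 0]
  ]
}}

```text
time_s: 4.65
eef_pos: [522.8, -281.1, 99.9]
ee_rot: [0.545, 0.451, -0.545, 0.451]
force: [-0.2, -0.3, 0.6]
gripper_width: 1.004
```

{"name": "send_rows", "arguments": {
  "targets": [
    [0, 0, 0, 0, 0, 0, 0],
    [0, 0, 0, 0, 0, 0, 0]
  ]
}}

```text
time_s: 4.9
eef_pos: [522.6, -281.7, 99.6]
ee_rot: [0.543, 0.452, -0.543, 0.452]
force: [0.3, 0.6, 1.1]
gripper_width: 0.997
```

```bash
python3 - <<'E'
from h import *
c,T=cam_world('wrist');p,d=robot.read_camera('wrist'); save('w3',p); np.savez('pics/w3.npz',p=p,d=d,T=T)
C=cloud(d,c,T)
m=np.zeros((420,560),bool);m[:,170:390]=1
m&=(abs(C[:,:,2]-25.3)<4)&(p[:,:,0]>1.5*p[:,:,2].astype(float))
n,l,st,_=cv2.connectedComponentsWithStats(m.astype(np.uint8));i=1+np.argmax(st[1:,4]);P=C[l==i]
print(st[i],cv2.minAreaRect(P[:,:2].astype(np.float32)),robot.sense()['joints'].round(3),robot.sense()['eef_pos'])
E
```

```text
[  238   130    85   179 14068] ((523.0177001953125, -280.72515869140625), (120.88004302978516, 50.10866165161133), 79.27432250976562) [-0.624  0.28   1.59  -0.     1.271 -0.441] [ 522.5888029  -281.79004932   99.52564632]
```

View pics/w3.png

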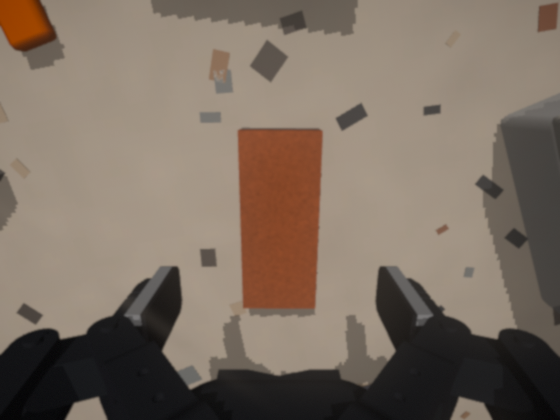

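The stone lies centred between the fingers, spanning (238–322, 130–309). I'll descend now.

```bash
python3 - <<'E'
from h import *
a=np.radians(79.3)
print(move([523,-280.7,26],toolR([-np.cos(a),-np.sin(a),0],[0,0,-1])))
E
```

```text
[ 7.353e+00  1.900e-02 -1.160e-01  4.000e-03  0.000e+00 -0.000e+00]
```

{"name": "send_rows", "arguments": {
  "targets": [
    [0, 2.5, 0, -0.1, 0, 0, 0],
    [0, 5, 0, -0.1, 0, 0, 0],
    [0, 6.6, 0, -0.1, 0, 0, 0],
    [0, 7.35, 0, -0.1, 0, 0, 0],
    [0, 7.35, 0, -0.1, 0, 0, 0],
    [0.2, 7.35, 0, -0.1, 0, 0, 0],
    [0.8, 7.35, 0, -0.1, 0, 0, 0],
    [0.8, 7.35, 0, -0.1, 0, 0, 0],
    [0.8, 7.35, 0, -0.1, 0, 0, 0],
    [0.8, 7.35, 0, -0.1, 0, 0, 0]
  ],
  "grip_force": 30
}}

```text
time_s: 6.2
eef_pos: [522.9, -281.4, 26.5]
ee_rot: [0.544, 0.451, -0.544, 0.452]
force: [-1.8, 0.4, 6.7]
gripper_width: 0.575
```

```bash
python3 - <<'E'
from h import *
c,T=cam_world('wrist');p,d=robot.read_camera('wrist'); save('w4',p); np.savez('pics/w4.npz',p=p,d=d,T=T)
X=cloud(d,c,np.array(c['mount']))
np.set_printoptions(suppress=True,precision=1)
# stone top in tool frame
m=np.zeros((420,560),bool);m[20:330,200:360]=1
m&=(p[:,:,0]>1.5*p[:,:,2].astype(float));P=X[m];print(np.median(P[:,0]),np.percentile(P,[1,99],axis=0),cv2.minAreaRect(P[abs(P[:,0]-np.median(P[:,0]))<3][:,1:].astype(np.float32)))
s=robot.sense();print(s['eef_pos'],s['force'],s['gripper_width'])
E
```

```text
1.1608927598929597 [[-20.  -25.  -61. ]
 [  9.7  24.4  19.7]] ((-0.2486591339111328, -19.895076751708984), (51.369144439697266, 82.3858413696289), 0.06309390813112259)
[ 522.9 -281.4   26.5] [-0.9  1.   6. ] 0.5754806358507045
```

View pics/w4.png

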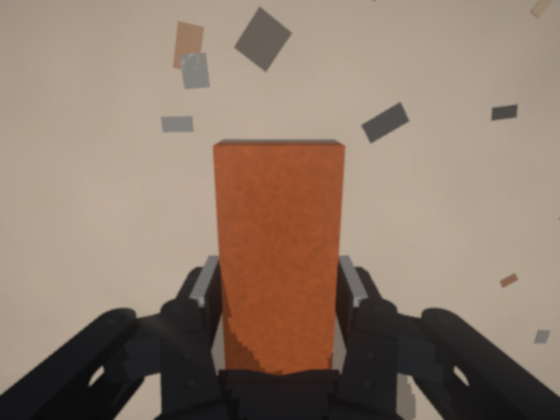

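```bash
cat >> h.py <<'E'
def placepose(bx,by,h,off=(26.4,-0.2,-0.8)):
    b=np.load('bed.npz');O,B=b['O'],b['B']
    Rt=toolR(-B[:,1],-B[:,2])
    return O+B@np.array([bx,by,h])-Rt@np.array(off),Rt
E
python3 - <<'E'
from h import *
for h in (60,15,0):
    p,Rt=placepose(43,81,h);print(h,p.round(1),move(p,Rt))
s=robot.sense();R0=R.from_quat(s['ee_rot']);
p,Rt=placepose(43,81,60)
p1=np.array(s['eef_pos'])+[0,0,100]
print('lifted',p1)
b=np.load('bed.npz');print('stone corners z at h=60', [ (b['O']+b['B']@np.array([43+i*25,81+j*60,60]))[2].round(0) for i in(-1,1) for j in(-1,1)])
E
```

```text
60 [473.8 116.6 149.1] [-12.292 -12.132 -38.211  -0.216   0.341   0.23 ]
15 [485.  130.7 107.9] [ -8.166 -11.296 -39.802  -0.216   0.341   0.23 ]
0 [488.7 135.4  94.1] [ -6.791 -11.017 -40.332  -0.216   0.341   0.23 ]
lifted [ 522.91620767 -281.38562455  126.52231642]
stone corners z at h=60 [np.float64(100.0), np.float64(137.0), np.float64(113.0), np.float64(150.0)]
```

{"name": "send_rows", "arguments": {
  "targets": [
    [0.8, -3, 0, 0, 0, 0, 0],
    [0.8, -8, 0, 0, 0, 0, 0],
    [0.8, -13, 0, 0, 0, 0, 0],
    [0.8, -14, -1.5, -5, -0.03, 0.05, 0.03],
    [0.8, -14, -3, -10, -0.06, 0.1, 0.06],
    [0.8, -14, -4.5, -15, -0.1, 0.16, 0.11],
    [0.8, -14, -6.3, -20, -0.14, 0.22, 0.15],
    [0.8, -14, -8, -25, -0.18, 0.28, 0.19],
    [0.8, -14, -9.7, -30, -0.216, 0.341, 0.23],
    [0.8, -13.5, -11, -34, -0.216, 0.341, 0.23]
  ]
}}

```text
time_s: 7.5
eef_pos: [476.1, 74.4, 160.6]
ee_rot: [0.625, 0.512, -0.337, 0.483]
force: [-0.3, 0.1, -4.0]
gripper_width: 0.576
```

```bash
python3 - <<'E'
from h import *
s=robot.sense();print(s['eef_pos'],s['force'],s['gripper_width'])
p,Rt=placepose(43,81,50);print(p.round(1),move(p,Rt))
E
```

```text
[476.08685775  74.41678412 160.57642603] [-0.32094949  0.10529583 -4.01901488] 0.5764376563900382
[476.3 119.7 139.9] [ 3.318e+00 -5.480e-01 -3.672e+00 -0.000e+00 -1.000e-03  0.000e+00]
```

{"name": "send_rows", "arguments": {
  "targets": [
    [0.8, 1.2, -0.2, -1.5, 0, 0, 0],
    [0.8, 2.5, -0.4, -3, 0, 0, 0],
    [0.8, 3.3, -0.55, -3.65, 0, 0, 0],
    [0.8, 3.3, -0.55, -3.65, 0, 0, 0],
    [0.8, 3.3, -0.55, -3.65, 0, 0, 0]
  ]
}}

```text
time_s: 8.12
eef_pos: [477.4, 117.8, 140.4]
ee_rot: [0.625, 0.512, -0.338, 0.483]
force: [-0.0, 0.3, -3.5]
gripper_width: 0.576
```

```bash
python3 - <<'E'
from h import *
b=np.load('bed.npz');O,B=b['O'],b['B']
s=robot.sense();print(s['eef_pos'],s['force'],B.T@s['force'])
c,T=cam_world('wrist');p,d=robot.read_camera('wrist'); save('w5',p); np.savez('pics/w5.npz',p=p,d=d,T=T)
L=(cloud(d,c,T)-O)@B
np.set_printoptions(suppress=True,precision=1)
m=np.zeros((420,560),bool);m[20:330,190:370]=1
m&=(p[:,:,0]>1.5*p[:,:,2].astype(float));P=L[m];print('stone top med z',np.median(P[:,2]),cv2.minAreaRect(P[abs(P[:,2]-np.median(P[:,2]))<4][:,:2].astype(np.float32)))
q,Rt=placepose(43,81,0);print(move(q,Rt))
pt,dt=robot.read_camera('top');save('t5',pt[140:290,150:350].repeat(3,0).repeat(3,1))
E
```

```text
[477.35942122 117.80398493 140.38385595] [-0.02635288  0.26610639 -3.50618768] [-0.93510696 -0.81130696 -3.29123307]
stone top med z 75.78735743808056 ((43.946746826171875, 98.34909057617188), (82.69132232666016, 50.78447723388672), 89.96722412109375)
[ 5.1 -0.1 -0.2 -0.  -0.   0. ]
```

View pics/w5.png

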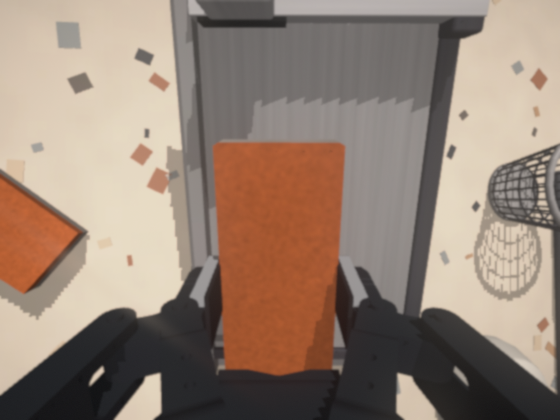

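View pics/t5.png

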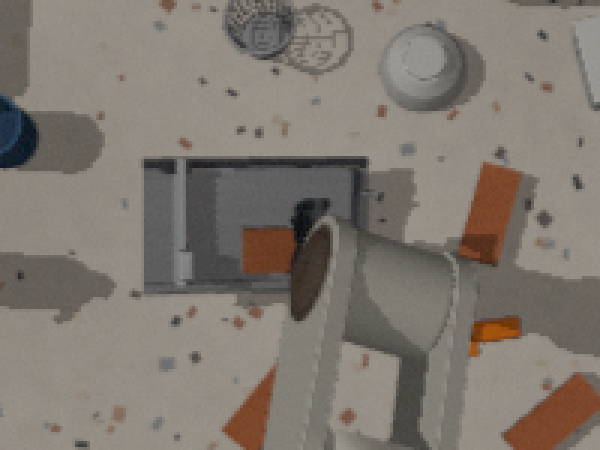

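```bash
python3 - <<'E'
from h import *
b=np.load('bed.npz');O,B=b['O'],b['B']
z=np.load('pics/w5.npz');c=robot.get_calibration('wrist');L=(cloud(z['d'],c,z['T'])-O)@B
np.set_printoptions(suppress=True,precision=1,linewidth=150)
g=L[110:200,255:425].reshape(-1,3);g=g[abs(g[:,2])<6];A=np.c_[g[:,:2],np.ones(len(g))];k,*_=np.linalg.lstsq(A[:],g[:,2],rcond=None);print('plane resid slopes',k, g[:,2].mean())
for r in (60,100,150,200): print(r,[tuple(L[r,u].round(1)) for u in range(176,214,3)])
for u in (300,): print([tuple(L[r,u].round(1)) for r in range(0,30,3)])
E
```

```text
plane resid slopes [-0.  0. -0.] 0.11585901563843216
60 [(np.float64(-13.2), np.float64(178.3), np.float64(-0.3)), (np.float64(-7.5), np.float64(176.5), np.float64(14.3)), (np.float64(-6.1), np.float64(176.6), np.float64(13.9)), (np.float64(-4.4), np.float64(176.5), np.float64(14.4)), (np.float64(-2.8), np.float64(176.5), np.float64(14.4)), (np.float64(-1.4), np.float64(176.6), np.float64(13.8)), (np.float64(0.2), np.float64(176.6), np.float64(13.8)), (np.float64(-0.3), np.float64(177.7), np.float64(4.7)), (np.float64(0.6), np.float64(178.0), np.float64(1.4)), (np.float64(1.9), np.float64(178.3), np.float64(-0.4)), (np.float64(3.8), np.float64(178.1), np.float64(0.6)), (np.float64(5.5), np.float64(178.1), np.float64(0.7)), (np.float64(6.9), np.float64(178.3), np.float64(-0.7))]
100 [(np.float64(-38.2), np.float64(158.0), np.float64(-79.3)), (np.float64(-13.3), np.float64(156.9), np.float64(0.0)), (np.float64(-7.6), np.float64(156.7), np.float64(14.6)), (np.float64(-6.0), np.float64(156.7), np.float64(14.4)), (np.float64(-4.3), np.float64(156.7), np.float64(14.7)), (np.float64(-2.6), 
[... 1785 characters left out ...]
8.3), np.float64(5.3)), (np.float64(0.5), np.float64(97.0), np.float64(0.7)), (np.float64(2.3), np.float64(96.8), np.float64(0.1))]
[(np.float64(54.6), np.float64(202.3), np.float64(20.4)), (np.float64(54.6), np.float64(201.2), np.float64(19.7)), (np.float64(54.6), np.float64(199.8), np.float64(20.1)), (np.float64(54.7), np.float64(198.6), np.float64(20.0)), (np.float64(54.7), np.float64(197.4), np.float64(19.3)), (np.float64(54.7), np.float64(195.9), np.float64(20.1)), (np.float64(55.0), np.float64(195.7), np.float64(15.5)), (np.float64(55.4), np.float64(195.6), np.float64(9.8)), (np.float64(55.9), np.float64(196.0), np.float64(1.2)), (np.float64(56.0), np.float64(194.9), np.float64(-0.6))]
```

{"name": "send_rows", "arguments": {
  "targets": [
    [0.8, 1.5, 0, 0, 0, 0, 0],
    [0.8, 3, 0, 0, 0, 0, 0],
    [0.8, 4.2, 0, 0, 0, 0, 0],
    [0.8, 4.7, 0, 0, 0, 0, 0],
    [0.8, 4.85, 0, 0, 0, 0, 0],
    [0.8, 4.85, 0, 0, 0, 0, 0]
  ]
}}

```text
time_s: 8.98
eef_pos: [489.3, 133.5, 96.0]
ee_rot: [0.624, 0.512, -0.338, 0.484]
force: [-0.7, 0.3, -3.8]
gripper_width: 0.573
```

```bash
cat > st.py <<'E'
from h import *
b=np.load('bed.npz');O,B=b['O'],b['B']
np.set_printoptions(suppress=True,precision=2)
s=robot.sense();Rt=R.from_quat(s['ee_rot']).as_matrix()
print('t',s['time_s'],'TCP bed',B.T@(s['eef_pos']-O),'stone bed',B.T@(s['eef_pos']+Rt@np.array([26.4,-.2,-.8])-O),'F bed',B.T@s['force'],'w',s['gripper_width']*85, 'mom',B.T@s['moment'])
E
python3 st.py
```

```text
t 8.975 TCP bed [44.27 78.93 28.54] stone bed [44.05 79.74  2.14] F bed [-1.69 -0.83 -3.37] w 48.715433389031595 mom [-0.33  0.28  0.03]
```

{"name": "send_rows", "arguments": {
  "targets": [
    [0.8, 0.05, -0.1, 0, 0, 0, 0],
    [0.8, 0.1, -0.15, 0, 0, 0, 0],
    [0.8, 0.15, -0.15, 0, 0, 0, 0],
    [0.8, 0.15, -0.15, 0, 0, 0, 0]
  ]
}}

```text
time_s: 9.48
eef_pos: [488.2, 133.9, 94.0]
ee_rot: [0.624, 0.512, -0.338, 0.483]
force: [0.2, -0.2, -4.8]
gripper_width: 0.573
```

```bash
python3 st.py
```

```text
t 9.475 TCP bed [42.62 78.87 26.92] stone bed [42.4  79.68  0.52] F bed [-1.05 -1.69 -4.36] w 48.72450882756444 mom [-0.35  0.26 -0.05]
```

{"name": "send_rows", "arguments": {
  "targets": [
    [0.8, 0.03, 0, 0, 0, 0, 0],
    [0.8, 0.05, 0, 0, 0, 0, 0],
    [0.8, 0.05, 0, 0, 0, 0, 0]
  ]
}}

```text
time_s: 9.85
eef_pos: [488.4, 134.1, 93.7]
ee_rot: [0.625, 0.512, -0.338, 0.484]
force: [-0.4, -1.9, -0.9]
gripper_width: 0.572
```

```bash
python3 st.py
```

```text
t 9.85 TCP bed [42.81 78.89 26.55] stone bed [42.6  79.7   0.15] F bed [-0.63 -2.05 -0.12] w 48.5929978230176 mom [-0.39  0.3   0.06]
```

{"name": "send_rows", "arguments": {
  "targets": [
    [0.8, 0.03, 0, 0, 0, 0, 0],
    [0.8, 0.03, 0, 0, 0, 0, 0],
    [0.42, 0.03, 0, 0, 0, 0, 0],
    [0.4, 0.03, 0, 0, 0, 0, 0],
    [0.38, 0.03, 0, 0, 0, 0, 0],
    [0.36, 0.03, 0, 0, 0, 0, 0]
  ],
  "grip_force": 20
}}

```text
time_s: 10.6
eef_pos: [488.3, 134.3, 93.2]
ee_rot: [0.624, 0.512, -0.338, 0.483]
force: [-1.0, 0.1, -1.0]
gripper_width: 0.639
```

```bash
python3 st.py; cat > ws.py <<'E'
import sys
from h import *
b=np.load('bed.npz');O,B=b['O'],b['B'];n=sys.argv[1]
c,T=cam_world('wrist');p,d=robot.read_camera('wrist'); save(n,p); np.savez('pics/'+n+'.npz',p=p,d=d,T=T)
L=(cloud(d,c,T)-O)@B
m=(p[:,:,0]>1.5*p[:,:,2].astype(float))&(abs(L[:,:,2]-25)<4)&(L[:,:,0]>-5)&(L[:,:,0]<130)&(L[:,:,1]>-20)&(L[:,:,1]<190)
P=L[m];r=cv2.minAreaRect(P[:,:2].astype(np.float32));print('n',len(P),'z',np.median(P[:,2]).round(2),'rect',r,'x',np.percentile(P[:,0],[1,99]).round(1),'y',np.percentile(P[:,1],[.3,99.7]).round(1))
E
python3 ws.py w6
```

```text
t 10.6 TCP bed [42.51 78.94 26.  ] stone bed [42.28 79.76 -0.4 ] F bed [-1.19 -0.11 -0.67] w 54.338245195871494 mom [-0.12  0.25  0.02]
n 20624 z 25.16 rect ((41.938262939453125, 76.9761962890625), (55.87384033203125, 87.09481048583984), 0.5728194713592529) x [15.3 64.7] y [ 35.6 119.9]
```

View pics/w6.png

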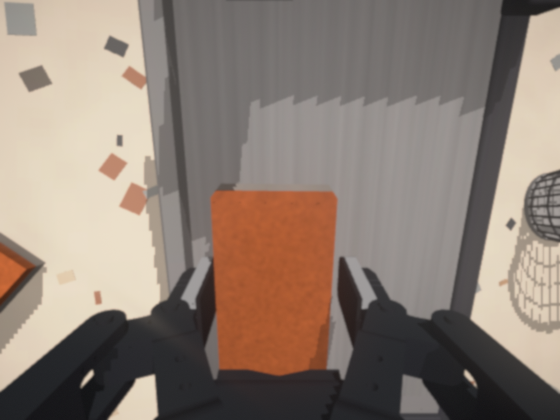

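{"name": "send_rows", "arguments": {
  "targets": [
    [0.36, -0.15, 0, 0, 0, 0, 0],
    [0.36, -0.3, 0, 0, 0, 0, 0],
    [0.33, -0.3, 0, 0, 0, 0, 0],
    [0.3, -0.3, 0, 0, 0, 0, 0],
    [0.27, -0.3, 0, 0, 0, 0, 0],
    [0.24, -0.3, 0, 0, 0, 0, 0],
    [0.21, -0.3, 0, 0, 0, 0, 0],
    [0.18, -0.3, 0, 0, 0, 0, 0],
    [0.15, -0.3, 0, 0, 0, 0, 0],
    [0.15, -0.3, 0, 0, 0, 0, 0]
  ]
}}

```text
time_s: 11.9
eef_pos: [487.6, 133.3, 96.0]
ee_rot: [0.624, 0.512, -0.338, 0.483]
force: [-1.1, -0.5, -0.2]
gripper_width: 0.85
```

```bash
python3 st.py; python3 ws.py w7
```

```text
t 11.9 TCP bed [42.58 78.88 29.07] stone bed [42.35 79.69  2.67] F bed [-1.14 -0.48  0.23] w 72.27515209376497 mom [-0.12  0.24  0.02]
n 20513 z 25.18 rect ((30.997055053710938, 73.17750549316406), (50.56648254394531, 93.79362487792969), 0.05567942559719086) x [ 6.4 55.6] y [ 30.2 119.8]
```

View pics/w7.png

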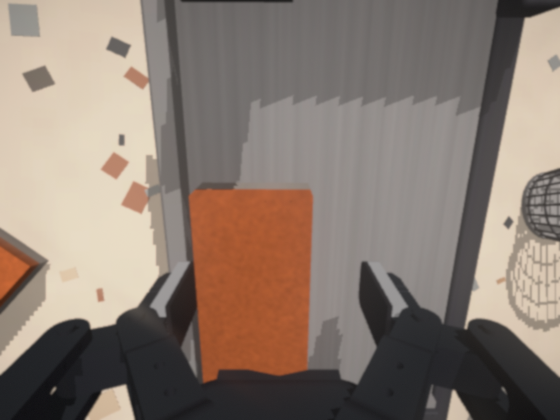

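{"name": "send_rows", "arguments": {
  "targets": [
    [0.12, 0, 0, 0, 0, 0, 0],
    [0.09, 0, 0, 0, 0, 0, 0],
    [0.06, 0, 0, 0, 0, 0, 0],
    [0.03, 0, -0.05, 0, 0, 0, 0],
    [0, 0, -0.15, 0, 0, 0, 0],
    [0, 0, -0.3, 0, 0, 0, 0],
    [0, 0, -0.5, 0, 0, 0, 0],
    [0, 0, -0.6, 0, 0, 0, 0],
    [0, 0, -0.6, 0, 0, 0, 0]
  ]
}}

```text
time_s: 13.08
eef_pos: [481.7, 133.3, 94.5]
ee_rot: [0.624, 0.512, -0.338, 0.483]
force: [-0.0, -0.1, -0.0]
gripper_width: 1.0
```

```bash
python3 st.py; python3 ws.py w8
```

```text
t 13.075 TCP bed [36.53 78.87 29.1 ] stone bed [36.31 79.68  2.71] F bed [-0.02 -0.11  0.03] w 85.01121634018455 mom [-0.15  0.09 -0.01]
n 20396 z 25.17 rect ((24.55084991455078, 73.19911193847656), (93.75186920166016, 50.36758041381836), 89.83740234375) x [ 0.2 49.2] y [ 29.9 119.8]
```

View pics/w8.png

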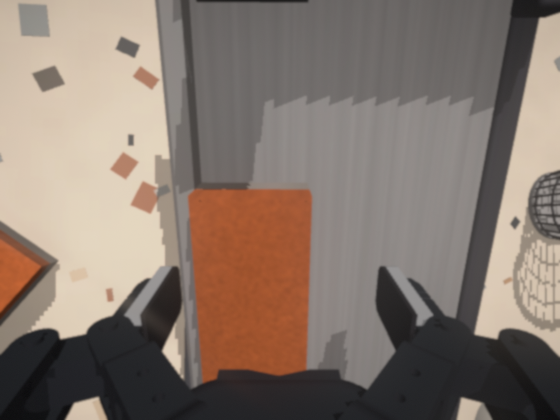

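```bash
python3 - <<'E'
from h import *
b=np.load('bed.npz');O,B=b['O'],b['B'];Rt=toolR(-B[:,1],-B[:,2])
for q in ([36.5,79,115],[26,234,115],[26,234,34]):
    p=O+B@np.array(q,float);print(q,p.round(1),move(p,Rt))
E
```

```text
[36.5, 79, 115] [460.4 106.6 173.2] [-8.586e+00 -2.000e-02 -1.700e-02 -0.000e+00 -0.000e+00  1.000e-03]
[26, 234, 115] [438.8 253.9 217.6] [-8.5800e+00 -1.0720e+00 -1.5517e+01 -0.0000e+00 -0.0000e+00  1.0000e-03]
[26, 234, 34] [459.  279.2 143.4] [-4.8000e-01 -1.0650e+00 -1.5514e+01 -0.0000e+00 -0.0000e+00  1.0000e-03]
```

{"name": "send_rows", "arguments": {
  "targets": [
    [0, -2, 0, 0, 0, 0, 0],
    [0, -5, 0, 0, 0, 0, 0],
    [0.5, -8.6, 0, 0, 0, 0, 0],
    [1, -8.6, -0.5, -4, 0, 0, 0],
    [1, -8.6, -1, -8, 0, 0, 0],
    [1, -8.6, -1.07, -12, 0, 0, 0],
    [1, -8.6, -1.07, -15.5, 0, 0, 0],
    [1, -8.6, -1.07, -15.5, 0, 0, 0],
    [1, -8.6, -1.07, -15.5, 0, 0, 0]
  ]
}}

```text
time_s: 14.25
eef_pos: [438.7, 253.4, 217.4]
ee_rot: [0.624, 0.512, -0.338, 0.484]
force: [-0.9, -0.6, -0.6]
gripper_width: 0.001
```

```bash
python3 st.py; python3 - <<'E'
from h import *
b=np.load('bed.npz');O,B=b['O'],b['B']
c,T=cam_world('wrist');p,d=robot.read_camera('wrist'); save('w9',p)
X=cloud(d,c,np.array(c['mount']));L=(cloud(d,c,T)-O)@B
np.set_printoptions(suppress=True,precision=1)
m=(abs(X[:,:,1])<25)&(X[:,:,0]>-10)&(X[:,:,0]<22)&(abs(X[:,:,2])<20); print(m.sum(),np.percentile(X[m],[1,50,99],axis=0) if m.sum() else '')
m=(L[:,:,2]>47)&(L[:,:,2]<56)&(L[:,:,1]>170)&(L[:,:,1]<225)&(L[:,:,0]>-5)&(L[:,:,0]<60);print(m.sum(),np.percentile(L[m],[1,99],axis=0) if m.sum() else '')
pt,dt=robot.read_camera('scene');save('s9',pt[170:330,250:420].repeat(4,0).repeat(4,1)[:600])
E
```

```text
t 14.25 TCP bed [ 25.78 233.49 114.95] stone bed [ 25.54 234.3   88.55] F bed [-1.04 -0.69 -0.14] w 0.04769305717941054 mom [-0.19  0.11  0.02]
1496 [[ -9.8 -13.3 -12.3]
 [ -0.5  -0.3 -11.3]
 [ 12.6  13.1  -7.1]]
0
```

View pics/w9.png

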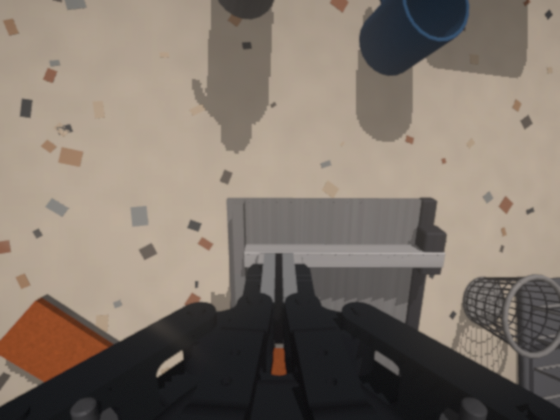

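View pics/s9.png

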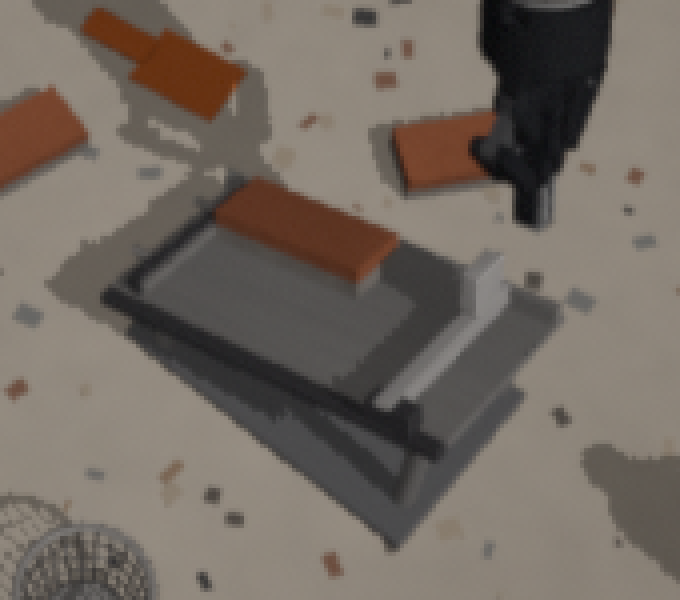

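The stone rests in the low corner (around (310,230) in the crop). The fin is at (485,290) and the shut fingers stand behind it at (535,200).

{"name": "send_rows", "arguments": {
  "targets": [
    [1, 2.5, 0, 0, 0, 0, 0],
    [1, 5, 0, 0, 0, 0, 0],
    [1, 7, 0, 0, 0, 0, 0],
    [1, 8.1, 0, 0, 0, 0, 0],
    [1, 8.1, 0, 0, 0, 0, 0],
    [1, 8.1, 0, 0, 0, 0, 0]
  ]
}}

```text
time_s: 15.1
eef_pos: [459.2, 278.8, 144.2]
ee_rot: [0.625, 0.512, -0.337, 0.484]
force: [-0.1, -0.2, -1.3]
gripper_width: 0.002
```

```bash
python3 st.py
```

```text
t 15.1 TCP bed [ 26.41 233.85  34.85] stone bed [ 26.21 234.67   8.45] F bed [-0.4  -0.58 -1.11] w 0.21200813898215273 mom [-0.13  0.11 -0.08]
```

{"name": "send_rows", "arguments": {
  "targets": [
    [1, 0, 0, 0.5, 0, 0, 0],
    [1, 0, 0, 1.0, 0, 0, 0],
    [1, 0, 0, 1.5, 0, 0, 0],
    [1, 0, 0, 2.0, 0, 0, 0],
    [1, 0, 0, 2.5, 0, 0, 0],
    [1, 0, 0, 3.0, 0, 0, 0],
    [1, 0, 0, 3.5, 0, 0, 0],
    [1, 0, 0, 4.0, 0, 0, 0],
    [1, 0, 0, 4.5, 0, 0, 0]
  ]
}}

```text
time_s: 16.23
eef_pos: [462.2, 236.0, 129.7]
ee_rot: [0.624, 0.512, -0.338, 0.483]
force: [-2.4, 3.4, 4.5]
gripper_width: -0.002
```

```bash
python3 st.py
```

```text
t 16.225 TCP bed [ 25.96 188.54  34.18] stone bed [ 25.74 189.35   7.78] F bed [-1.21  4.81  3.68] w -0.1653264953807249 mom [ 0.5   0.3  -0.04]
```

{"name": "send_rows", "arguments": {
  "targets": [
    [1, 0, 0, 0.5, 0, 0, 0],
    [1, 0, 0, 1.0, 0, 0, 0],
    [1, 0, 0, 1.5, 0, 0, 0],
    [1, 0, 0, 2.0, 0, 0, 0],
    [1, 0, 0, 2.5, 0, 0, 0],
    [1, 0, 0, 2.9, 0, 0, 0],
    [1, 0, 0, 3.2, 0, 0, 0],
    [1, 0, 0, 3.4, 0, 0, 0],
    [1, 0, 0, 3.6, 0, 0, 0]
  ]
}}

```text
time_s: 17.35
eef_pos: [464.8, 202.0, 118.7]
ee_rot: [0.624, 0.512, -0.338, 0.483]
force: [-1.8, 3.7, 2.7]
gripper_width: 0.002
```

```bash
python3 st.py; python3 - <<'E'
from h import *
pt,dt=robot.read_camera('scene');save('s10',pt[170:320,250:420].repeat(4,0).repeat(4,1)[:600])
E
```

```text
t 17.35 TCP bed [ 25.87 152.78  34.1 ] stone bed [ 25.64 153.59   7.7 ] F bed [-1.11  4.5   1.76] w 0.20584708211613434 mom [ 0.49  0.32 -0.04]
```

View pics/s10.png

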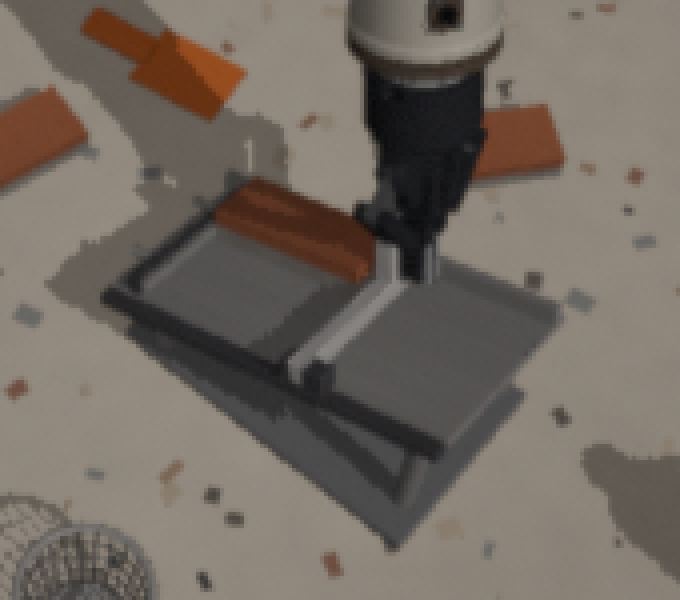

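{"name": "send_rows", "arguments": {
  "targets": [
    [1, 0, 0, 0.15, 0, 0, 0],
    [1, 0, 0, 0.3, 0, 0, 0],
    [1, 0, 0, 0.45, 0, 0, 0],
    [1, 0, 0, 0.6, 0, 0, 0],
    [1, 0, 0, 0.7, 0, 0, 0],
    [1, 0, 0, 0.75, 0, 0, 0]
  ]
}}

```text
time_s: 18.15
eef_pos: [465.3, 194.9, 116.5]
ee_rot: [0.624, 0.512, -0.338, 0.483]
force: [-0.9, 3.9, 2.0]
gripper_width: -0.0
```

```bash
python3 st.py
```

```text
t 18.15 TCP bed [ 25.88 145.29  34.11] stone bed [ 25.65 146.1    7.71] F bed [-0.36  4.38  0.8 ] w -0.00676741959174268 mom [0.49 0.23 0.02]
```

{"name": "send_rows", "arguments": {
  "targets": [
    [1, 0, 0, 0.05, 0, 0, 0],
    [1, 0, 0, 0.1, 0, 0, 0],
    [1, 0, 0, 0.15, 0, 0, 0],
    [1, 0, 0, 0.15, 0, 0, 0]
  ]
}}

```text
time_s: 18.65
eef_pos: [465.4, 193.5, 116.0]
ee_rot: [0.624, 0.512, -0.338, 0.483]
force: [-1.6, 3.9, 2.1]
gripper_width: 0.001
```

```bash
python3 st.py
```

```text
t 18.65 TCP bed [ 25.86 143.83  34.1 ] stone bed [ 25.63 144.64   7.7 ] F bed [-1.02  4.43  1.09] w 0.10885359473185408 mom [ 0.43  0.37 -0.03]
```

{"name": "send_rows", "arguments": {
  "targets": [
    [1, 0, 0, 0.05, 0, 0, 0],
    [1, 0, 0, 0.1, 0, 0, 0],
    [1, 0, 0, 0.1, 0, 0, 0]
  ]
}}

```text
time_s: 19.02
eef_pos: [465.5, 192.7, 115.8]
ee_rot: [0.624, 0.512, -0.338, 0.483]
force: [-2.4, 4.4, 2.0]
gripper_width: -0.002
```

```bash
python3 st.py
```

```text
t 19.025 TCP bed [ 25.88 142.93  34.1 ] stone bed [ 25.65 143.74   7.7 ] F bed [-1.8   4.99  1.05] w -0.1332012784130559 mom [ 0.68  0.39 -0.05]
```

{"name": "send_rows", "arguments": {
  "targets": [
    [1, 0, 0, 0.03, 0, 0, 0],
    [1, 0, 0, 0.06, 0, 0, 0],
    [1, 0, 0, 0.06, 0, 0, 0]
  ]
}}

```text
time_s: 19.4
eef_pos: [465.5, 192.1, 115.6]
ee_rot: [0.624, 0.512, -0.338, 0.483]
force: [-2.9, 5.0, 0.8]
gripper_width: 0.006
```

```bash
python3 st.py
```

```text
t 19.4 TCP bed [ 25.86 142.35  34.11] stone bed [ 25.63 143.16   7.71] F bed [-2.67  5.24 -0.07] w 0.5306079114402203 mom [ 0.64  0.31 -0.01]
```

{"name": "send_rows", "arguments": {
  "targets": [
    [1, 0, 0, 0.03, 0, 0, 0],
    [1, 0, 0, 0.06, 0, 0, 0],
    [1, 0, 0, 0.06, 0, 0, 0]
  ]
}}

```text
time_s: 19.77
eef_pos: [465.6, 191.6, 115.4]
ee_rot: [0.624, 0.512, -0.338, 0.483]
force: [-1.4, 5.8, 2.8]
gripper_width: -0.001
```

```bash
python3 st.py
```

```text
t 19.775 TCP bed [ 25.85 141.77  34.09] stone bed [ 25.62 142.59   7.69] F bed [-0.66  6.45  1.15] w -0.053612891050081816 mom [ 0.7   0.37 -0.02]
```

{"name": "send_rows", "arguments": {
  "targets": [
    [1, 0, 0, 0.03, 0, 0, 0],
    [1, 0, 0, 0.06, 0, 0, 0],
    [1, 0, 0, 0.06, 0, 0, 0]
  ]
}}

```text
time_s: 20.15
eef_pos: [465.6, 191.0, 115.2]
ee_rot: [0.624, 0.512, -0.338, 0.483]
force: [-2.3, 5.9, 2.0]
gripper_width: -0.001
```

```bash
python3 st.py
```

```text
t 20.15 TCP bed [ 25.86 141.16  34.11] stone bed [ 25.64 141.98   7.71] F bed [-1.79  6.41  0.53] w -0.0654023116683259 mom [ 0.66  0.37 -0.03]
```

{"name": "send_rows", "arguments": {
  "targets": [
    [1, 0, 0, 0.03, 0, 0, 0],
    [1, 0, 0, 0.06, 0, 0, 0],
    [1, 0, 0, 0.06, 0, 0, 0]
  ]
}}

```text
time_s: 20.52
eef_pos: [465.6, 190.4, 115.0]
ee_rot: [0.624, 0.512, -0.338, 0.483]
force: [-2.4, 5.3, 2.6]
gripper_width: 0.0
```

```bash
python3 st.py
```

```text
t 20.525 TCP bed [ 25.84 140.56  34.1 ] stone bed [ 25.62 141.37   7.7 ] F bed [-1.7   6.01  1.33] w 0.03170638614925011 mom [ 0.64  0.34 -0.  ]
```

{"name": "send_rows", "arguments": {
  "targets": [
    [1, 0, 0, 0.03, 0, 0, 0],
    [1, 0, 0, 0.06, 0, 0, 0],
    [1, 0, 0, 0.06, 0, 0, 0]
  ]
}}

```text
time_s: 20.9
eef_pos: [465.7, 189.9, 114.9]
ee_rot: [0.624, 0.512, -0.338, 0.483]
force: [-2.0, 5.8, 1.6]
gripper_width: -0.001
```

```bash
python3 st.py
```

```text
t 20.9 TCP bed [ 25.88 139.98  34.13] stone bed [ 25.66 140.8    7.73] F bed [-1.55  6.1   0.18] w -0.12400667172086115 mom [ 0.71  0.36 -0.  ]
```

{"name": "send_rows", "arguments": {
  "targets": [
    [1, 0, 0, 0.03, 0, 0, 0],
    [1, 0, 0, 0.06, 0, 0, 0],
    [1, 0, 0, 0.06, 0, 0, 0]
  ]
}}

```text
time_s: 21.28
eef_pos: [465.7, 189.4, 114.8]
ee_rot: [0.625, 0.512, -0.338, 0.483]
force: [-2.4, 6.8, 2.0]
gripper_width: 0.005
```

```bash
python3 st.py
```

```text
t 21.275 TCP bed [ 25.88 139.53  34.13] stone bed [ 25.65 140.35   7.73] F bed [-1.83  7.21  0.32] w 0.3922685575288231 mom [1.01 0.31 0.  ]
```

{"name": "send_rows", "arguments": {
  "targets": [
    [1, 0, 0, 0.02, 0, 0, 0],
    [1, 0, 0, 0.02, 0, 0, 0]
  ]
}}

```text
time_s: 21.52
eef_pos: [465.7, 189.4, 114.7]
ee_rot: [0.625, 0.512, -0.337, 0.483]
force: [-2.4, 9.2, 2.4]
gripper_width: 0.001
```

```bash
python3 st.py
```

```text
t 21.525 TCP bed [ 25.87 139.5   34.13] stone bed [ 25.65 140.33   7.73] F bed [-1.78  9.61 -0.06] w 0.07242140380698053 mom [1.32 0.34 0.  ]
```

{"name": "send_rows", "arguments": {
  "targets": [
    [1, 0, 0, 0.02, 0, 0, 0],
    [1, 0, 0, 0.02, 0, 0, 0]
  ]
}}

```text
time_s: 21.78
eef_pos: [465.7, 189.4, 114.7]
ee_rot: [0.625, 0.512, -0.337, 0.483]
force: [-1.7, 10.9, 3.5]
gripper_width: -0.001
```

```bash
python3 st.py
```

```text
t 21.775 TCP bed [ 25.85 139.48  34.12] stone bed [ 25.62 140.32   7.72] F bed [-0.84 11.51  0.24] w -0.0632082427352552 mom [ 1.66  0.3  -0.  ]
```

{"name": "send_rows", "arguments": {
  "targets": [
    [1, 0, 0, 0.02, 0, 0, 0],
    [1, 0, 0, 0.02, 0, 0, 0]
  ]
}}

```text
time_s: 22.02
eef_pos: [465.7, 189.4, 114.7]
ee_rot: [0.625, 0.512, -0.337, 0.483]
force: [-1.7, 14.1, 3.0]
gripper_width: -0.004
```

```bash
python3 st.py
```

```text
t 22.025 TCP bed [ 25.86 139.47  34.16] stone bed [ 25.63 140.32   7.76] F bed [-1.01 14.45 -1.2 ] w -0.32654860543396697 mom [2.01 0.29 0.  ]
```

{"name": "send_rows", "arguments": {
  "targets": [
    [1, 0, 0, 0.01, 0, 0, 0],
    [1, 0, 0, 0.015, 0, 0, 0],
    [1, 0, 0, 0.015, 0, 0, 0]
  ]
}}

```text
time_s: 22.4
eef_pos: [465.7, 189.4, 114.7]
ee_rot: [0.625, 0.513, -0.337, 0.483]
force: [-1.8, 15.8, 3.3]
gripper_width: -0.002
```

```bash
python3 st.py
```

```text
t 22.4 TCP bed [ 25.86 139.45  34.15] stone bed [ 25.64 140.31   7.75] F bed [-0.98 16.09 -1.48] w -0.1951250453595198 mom [ 2.25  0.33 -0.06]
```

{"name": "send_rows", "arguments": {
  "targets": [
    [1, 0, 0, 0, 0, 0, 0],
    [1, 0, 0, 0, 0, 0, 0],
    [1, 0, 0, 0, 0, 0, 0]
  ]
}}

```text
time_s: 22.78
eef_pos: [465.7, 189.4, 114.7]
ee_rot: [0.625, 0.513, -0.337, 0.483]
force: [-2.0, 15.3, 4.2]
gripper_width: -0.004
```

```bash
python3 st.py
```

```text
t 22.775 TCP bed [ 25.88 139.44  34.14] stone bed [ 25.65 140.3    7.74] F bed [-0.99 15.95 -0.46] w -0.3077988458587416 mom [ 2.21  0.33 -0.04]
```

{"name": "send_rows", "arguments": {
  "targets": [
    [1, 0, 0, -0.05, 0, 0, 0],
    [1, 0, 0, -0.1, 0, 0, 0],
    [1, 0, 0, -0.2, 0, 0, 0],
    [1, 0, 0, -0.6, 0, 0, 0],
    [1, 0, 0, -1.5, 0, 0, 0],
    [1, 0, 0, -2.5, 0, 0, 0],
    [1, -3, 0, -3, 0, 0, 0],
    [1, -7, 0, -4, 0, 0, 0],
    [1, -10, 0, -5, 0, 0, 0]
  ]
}}

```text
time_s: 23.9
eef_pos: [437.1, 205.1, 223.2]
ee_rot: [0.625, 0.512, -0.337, 0.484]
force: [-0.8, 0.7, -0.7]
gripper_width: 0.001
```

{"name": "send_rows", "arguments": {
  "targets": [
    [1, -2, 0, -3, 0, 0, 0],
    [1, -3, 0, -6, 0, 0, 0],
    [1, -3, 0, -6, 0, 0, 0],
    [1, -3, 0, -6, 0, 0, 0]
  ]
}}

```text
time_s: 24.4
eef_pos: [425.3, 252.3, 266.6]
ee_rot: [0.624, 0.512, -0.338, 0.484]
force: [-0.4, -0.5, 0.2]
gripper_width: 0.004
```

```bash
python3 st.py; python3 - <<'E'
from h import *
b=np.load('bed.npz');O,B=b['O'],b['B']
for n in('scene','top'):
    p,d=robot.read_camera(n);np.savez(f'pics/{n}11.npz',p=p,d=d)
    if n=='scene': save('s11',p[170:320,250:420].repeat(4,0).repeat(4,1)[:600])
    else: save('t11',p[120:300,110:400].repeat(2,0).repeat(2,1))
    c,T=cam_world(n);L=(cloud(d,c,T)-O)@B
    m=(p[:,:,0]>1.4*p[:,:,2].astype(float))&(abs(L[:,:,2]-25)<6)&(L[:,:,0]>-8)&(L[:,:,0]<130)&(L[:,:,1]>-20)&(L[:,:,1]<190)
    P=L[m];print(n,len(P),np.percentile(P,[1,50,99],axis=0).round(1).tolist() if len(P) else '')
E
```

```text
t 24.4 TCP bed [ 25.62 248.39 163.71] stone bed [ 25.37 249.19 137.31] F bed [-0.34 -0.34  0.44] w 0.3296587667460495 mom [-0.09  0.14  0.04]
scene 494 [[-2.1, -3.9, 19.5], [29.9, 54.0, 24.8], [51.0, 114.6, 28.7]]
top 324 [[1.6, -4.5, 19.2], [30.7, 43.8, 25.6], [50.5, 109.9, 30.7]]
```

View pics/s11.png

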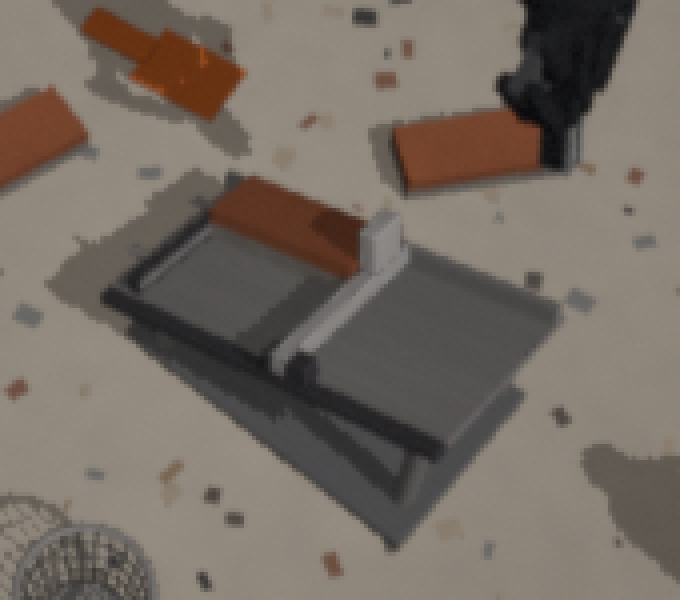

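View pics/t11.png

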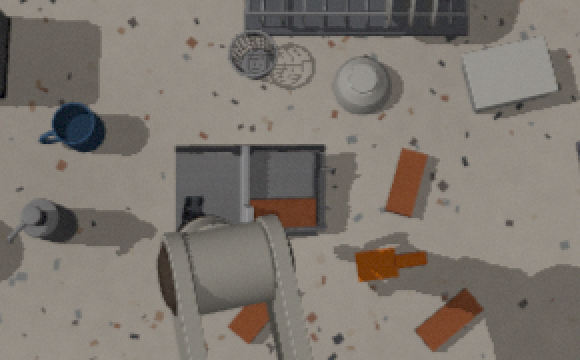

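{"name": "send_rows", "arguments": {
  "targets": [
    [1, 0, 0, 4, 0, 0, 0],
    [1, 0, 0.3, 9, 0, 0, 0],
    [1, 0, 0.6, 14, 0, 0, 0],
    [1, 0.5, 1, 16, 0, 0, 0],
    [1, 0.5, 1, 16, 0, 0, 0],
    [1, 0.5, 1, 16, 0, 0, 0]
  ]
}}

```text
time_s: 25.25
eef_pos: [448.2, 102.0, 216.5]
ee_rot: [0.625, 0.512, -0.338, 0.483]
force: [-0.3, 0.4, -0.5]
gripper_width: -0.003
```

```bash
python3 st.py; python3 ws.py w12; python3 - <<'E'
from h import *
b=np.load('bed.npz');O,B=b['O'],b['B']
z=np.load('pics/w12.npz');c=robot.get_calibration('wrist');L=(cloud(z['d'],c,z['T'])-O)@B
m=(L[:,:,2]>46)&(L[:,:,2]<57)&(L[:,:,0]>5)&(L[:,:,0]<48)&(L[:,:,1]>90)&(L[:,:,1]<150)
print(m.sum(),np.percentile(L[m],[2,98],axis=0).round(1))
E
```

```text
t 25.25 TCP bed [ 35.97  88.7  159.14] stone bed [ 35.75  89.52 132.74] F bed [-0.43  0.26 -0.52] w -0.23126849301319233 mom [-0.17  0.12 -0.04]
n 5327 z 25.18 rect ((24.812793731689453, 58.070369720458984), (115.25955200195312, 50.126487731933594), 89.88481140136719) x [ 0.1 49.4] y [  5.7 115.4]
899 [[ 10.9 116.3  49.1]
 [ 41.2 129.4  53.5]]
```

View pics/w12.png

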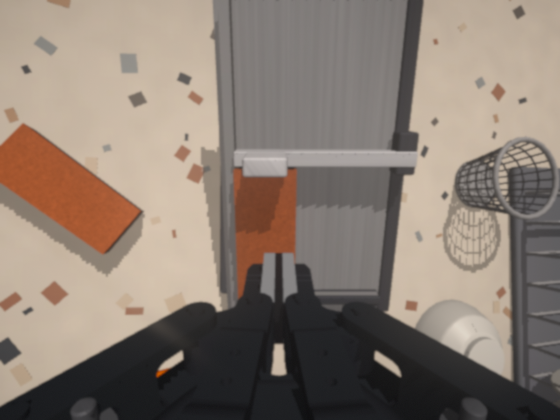

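The wrist picture shows the jaw (fin at (265,167)) flush on the stone's upper end. The stone lies along the long stop, with its centre near bed (24.8, 55.7). Handing in.

```bash
python3 -c "
from rig import robot
print(robot.hand_in(), robot.sense()['time_s'])"
```

```text
the job is handed in; nothing more can be done
the job is handed in; nothing more can be done
```

I laid the rightmost stone flat on the bed at about bed (42, 80) mm and opened the fingers slowly. It slid into the corner and came to rest at about (24.6, 59.8) mm. I then pushed the jaw down with shut fingers until the force rose steeply at the solid end stop. I held the push at about 16 N, which leaves roughly 11 N on the stone, then backed off and handed in at about 25 s.

**Last checks:**
- **Stone:** it lies flat along the long stop, with its centre at about bed (24.8, 55.7) mm. The angle to the long stop is under 0.01 rad.
- **Jaw:** its face stands at the stone's upper end, within about 1 mm.
- **Robot:** it touches nothing, and in the top picture the other things look where they were.
- **Not measured:** the clamp force after letting go. I judged it only from the held push and from the jaw staying in place.
- **Disagreement:** none of note. The top and scene cameras agreed with the wrist camera only to a few mm, because their views of the stone were partly hidden.

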